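Wake and zero the bench balance that carries the beaker

TASK

Two identical balances stand on the worktop; work on the one that carries the beaker. With the fingertips, gently press its round key at the left end of the key row right down to switch it on and let it come up, then press the wide bar key in the middle right down to zero it, let it come up and withdraw. Do not press the round key at the right end, do not shift or lift the balance, and leave its pan and beaker and the whole of the other balance with its bottle untouched, and the small things lying around where they are.

Things in the scene. Friction and masses are not known exactly. Their poses are not given: they have to be found in the camera images.
- balance_a: balance to be zeroed, with the beaker: white, 200 (x, depth) x 170 (y, width) x 40 mm high, loose, 0.95 kg. Origin: centre of its underside; x points to its back, y to its left end as seen from the robot, z up. Three white keys stand in a row along its front, 72 mm in front of the origin; behind them a flat display, then the round steel pan
- balance_b: the other balance, exactly the same (the two stand side by side and either may be on the left); it carries the screw-cap bottle and must not be touched
- balance_a_pan: steel weighing pan of the balance with the beaker: disc of 104 mm diameter, top 50 mm above the worktop, its centre 40 mm behind the balance's origin. Origin: centre of the disc's underside
- weighing_beaker: clear open beaker, tinted in its lower part, 56 mm diameter, 70 mm high, standing on that pan, so its rim is 120 mm above the worktop, and its wall about 75 to 95 mm behind the keys' row. Origin: centre of its underside, z up
- bottle: screw-cap reagent bottle, 44 mm diameter, 85 mm high, standing on the other balance's pan. Origin: centre of its underside
- balance_a_left_top (a point): centre of the top of the round key (18 mm diameter) at the left (+y) end of the row on the balance with the beaker: the on key. It stands 8 mm out of the housing, its top 48 mm above the worktop at rest, 52 mm to the left of the bar key's centre
- balance_a_bar_top (a point): centre of the top of the wide bar key (18 x 36 mm, long along y) in the middle of the row on the balance with the beaker: the zero key. Its top is 48 mm above the worktop at rest
- balance_a_right_top (a point): centre of the top of the round key at the right (-y) end of that row, same shape as the left one, 52 mm to the right of the bar key: not to be pressed
- balance_a_left (a joint): travel of the left round key in m: 0 at rest, 0.005 fully pressed (straight down). Spring: starts to move at 0.9 N, fully down at 3.9 N, then a hard stop with the top still 3 mm above the housing; returns by itself
- balance_a_bar (a joint): travel of the bar key in m, same spring and travel as the left key
- balance_a_right (a joint): travel of the right round key in m, same spring and travel
- timer: bystander: small white timer, 66 x 62 x 18 mm, lying at the front right of the worktop
- marker_1: bystander: marker pen 134 mm long, 14 mm thick, lying at the front edge
- tweezers: bystander: steel tweezers 132 mm long, lying to the right of the balances
- battery: bystander: round battery 50 mm long, 15 mm thick, lying to the right of the balances
Not all that is in view belongs to the job. Leave any blue look-alike of the weighing_beaker alone.

How it is judged (in metres and radians):
On the way, in this order (a step that is already met when the one before it is completed fails the run):
1. the left round key is pressed down, the bar key is up (value of joint balance_a_left above 0.0035 m and value of joint balance_a_bar below 0.0015 m), for 0.05 s.
2. the bar key is pressed down by the fingers, the left key has come up (value of joint balance_a_bar above 0.0035 m and value of joint balance_a_left below 0.0015 m and contact force between the fingers and balance_a above 0.5 N), for 0.05 s.
At the end, for the whole second after the job is handed in: The left round key, then the bar key of the balance with the beaker have been pressed down (at least 3.5 of their 5 mm) and all keys are up again (within 1 mm); both balances, the beaker and the bottle are within 10 mm of where they started; the beaker stands upright and at rest on the pan (value of joint each of balance_a_left, balance_a_bar, balance_a_right below 0.001 m and distance of each of balance_a, balance_b, weighing_beaker, bottle from where it was at the start of the episode below 0.01 m and angle between weighing_beaker's own z axis and vertical below 0.1 rad and angle between balance_a's own z axis and vertical below 0.05 rad and horizontal distance between weighing_beaker and balance_a_pan below 0.05 m and linear speed of each of balance_a, weighing_beaker below 0.02 m/s); the robot touches nothing.
It fails at once if the right round key is pressed (over 1.5 mm), or the left key and the bar key at the same time (both over 2 mm) (value of joint balance_a_right above 0.0015 m or value of joint each of balance_a_left, balance_a_bar above 0.002 m).
It fails at once if the balance with the beaker is pushed on with more than 25 N (contact force between any of the fingers, the arm and balance_a above 25 N).
It fails at once if that balance is shifted by over 10 mm, lifted by over 5 mm or tipped by over 0.06 rad (distance of balance_a from where it was at the start of the episode above 0.01 m or height (world z) of balance_a above 0.005 m or angle between balance_a's own z axis and vertical above 0.06 rad).
It fails at once if the pan or the beaker is touched, or the beaker moved by over 10 mm (contact force between any of the fingers, the arm and balance_a_pan above 0.5 N or contact force between any of the fingers, the arm and weighing_beaker above 0.3 N or distance of weighing_beaker from where it was at the start of the episode above 0.01 m).
It fails at once if the other balance or its bottle is touched, or the bottle, timer, marker, tweezers or battery moved by over 10 mm (contact force between any of the fingers, the arm and balance_b above 0.3 N or contact force between any of the fingers, the arm and bottle above 0.3 N or distance of any of bottle, timer, marker_1, tweezers, battery from where it was at the start of the episode above 0.01 m).
It also fails if it takes over 35 s, if anything falls off the work surface, if the arm or the gripper's body presses on something with over 40 N, if the wrist force passes 120 N, or if a joint passes its speed limit or range.

ROBOT

A 6-joint arm with a two-finger parallel gripper is mounted at the origin on a cart in front of the work surface, level with it; the furniture and walls round the work are solid. World frame = base frame: x ahead of the robot, y to its left, z up, the work surface at z = 0. Lengths are in m, angles in degrees, forces in N, time in s.
With the tool pointing down it reaches from about 0.3 to 0.775 m from the base axis. Payload 14.6 kg.
Tool frame: the origin (TCP) lies between the finger pads; the fingertips stand 11 mm ahead of it and the grasp point (between the pads) lies 8 mm behind it (bot.finger_overhang is the distance from the TCP to the fingertips, in m); z points along the fingers, y is the line along which they close (so a half turn about z gives the same grasp; the last joint's range is limited). The gripper opens to 85 mm and grips with 20 to 120 N. Pads are 22 mm wide; open, the fingers measure 114 mm over their backs; the gripper's body (76 mm by 85 mm) begins 54 mm behind the grasp point. The pads swing forward as they close: fully open they stand 13 mm farther back than shut.
Start: joints at [-74.118, 17.183, 87.147, -0, 75.671, -3.816], TCP at [0.185, -0.518, 0.242] pointing down, gripper open.
Joint ranges: [-173.82, 173.82], [-45.26, 126.66], [13.44, 144.39], [-59.66, 239.66], [0, 175.72], [-146.38, 146.38]. Speed limits (degrees/s): [127.2, 127.2, 147.25, 180, 180, 180].

INTERFACE

Orientations are given as [roll, pitch, yaw] about the fixed x, y, z axes, in that order (R = Rz(yaw) Ry(pitch) Rx(roll)).
In Python, from cell import bot, camera, calibration gives the robot as it stands.
- The arm moves only by the tool apply_moves, never from a script. Its arguments are lists of equal length, an entry for each row: "travel": the shift along the tool's x, y, z in m, a list of three; "yaw": the turn about the tool's z in degrees. A call has 1 to 20 rows; each row shifts and turns the commanded pose from where the row before left it, along the tool's axes as they then stand; what a row does not reach is not made up. A row lasts 1/12 s, in which the tool goes at most 41.7 mm and 7.16 degrees, less where a joint would pass 70% of its speed; a pose out of reach is approached as far as the arm can. A call with a gripper value outside its range is refused whole. "jaw" is the opening, from 0 (shut) to 1 (fully open), set as the call begins (left out, the last holds). The fingers move at their own pace and stop on an object; the grip force is fixed at half the most. Time passes only in rows, so rows that do not move let the fingers close. It gives the time, the measured TCP pose, the force, the opening and the grip force at its end, in the units of the state.
- bot.state(): the state, without advancing time (a new reading comes with each control period).
- camera(name): name is "side" or "top"; returns the picture (400x640x3 uint8, red, green, blue); there is no depth.
- calibration(name): a dict with "fx", "fy", "cx", "cy" (pixels), "k1" (the pictures are not rectified: a ray, as slopes to the right and down, at radius r is drawn at 1 + k1 r^2 times it, then the intrinsics apply), "R" (3x3) and "t" (3): a world point X has camera coordinates R X + t. Camera axes: x right, y down, z forward; pixel columns grow to the right and rows downward; lengths in m; the calibration is good to about 2 mm. A picture is of the moment at which its call begins. calibration takes no time and is no camera call.
- bot.finish_job(): hands the job in; it is judged then, once.
The state is a dict: "t": time; "joints": joint angles; "joint_velocities": joint speeds; "joint_torque": joint torques, N m; "eef_pos": TCP position; "tool_rot": TCP orientation; "ft_force": force on the tool from outside, world axes, zero at the start; "torque": the same for the moment, N m; "finger_gap": finger opening in m; "gripper_force": force on a finger pad.
Only numpy, scipy, OpenCV 4.12 (cv2) and the standard library are available. Lean on these libraries where they do the work, as an engineer would, in place of code of your own. Each camera call takes 0.05 s, during which the arm holds its last target. There are 200 camera calls.

## Working session

There is one attempt and no reset: what is moved stays moved. The work goes in short steps, Python scripts to look and compute and a tool call to move; the robot and the scene stay as the last step left them, time stands still between calls to the robot, and variables do not carry over. Pictures are saved under pics/ and viewed, at most 10 in all, crops included, and the job is handed in when it is done.

Besides the shell and the picture viewer there is one more tool, called after ">>>" by a JSON object that holds its "api" and its "payload". apply_moves: Moves the arm, as the interface text tells. Its arguments: {"type":"object","properties":{"travel":{"type":"array","items":{"type":"array","items":{"type":"number"}}},"yaw":{"type":"array","items":{"type":"number"}},"jaw":{"type":"number"}},"required":["travel","yaw"]}

```bash
mkdir -p pics; python3 - <<'E'
from cell import bot,camera,calibration
import cv2
for n in("top","side"):
    cv2.imwrite(f"pics/{n}0.png",camera(n)[:,:,::-1]);c=calibration(n);print(n,c)
s=bot.state();print(s["t"],s["eef_pos"],s["tool_rot"],s["finger_gap"],bot.finger_overhang)
E
```

```text
top {'fx': 425.54912559448866, 'fy': 425.54912559448866, 'cx': 318.5202871645727, 'cy': 199.12116925682602, 'k1': 0.011375212788851634, 'R': array([[ 0.00331687, -0.9999877 ,  0.00368833],
       [-0.9762029 , -0.0040377 , -0.21682158],
       [ 0.21683381, -0.00288139, -0.97620428]]), 't': array([-0.06230061,  0.48284982,  1.08501178])}
side {'fx': 373.76533449245323, 'fy': 373.76533449245323, 'cx': 328.2011841214856, 'cy': 203.34750567172355, 'k1': 0.027008599780502903, 'R': array([[ 0.88090432, -0.47326419,  0.00534548],
       [-0.21991746, -0.4192893 , -0.88081371],
       [ 0.41909889,  0.77473704, -0.47343282]]), 't': array([-0.44768235,  0.15320345,  0.94471195])}
0.1 [ 0.18533128 -0.5176196   0.24177965] [-1.79939714e+02 -4.61683135e-03  1.96999027e+01] 0.08569443550507946 0.011
```

View pics/top0.png

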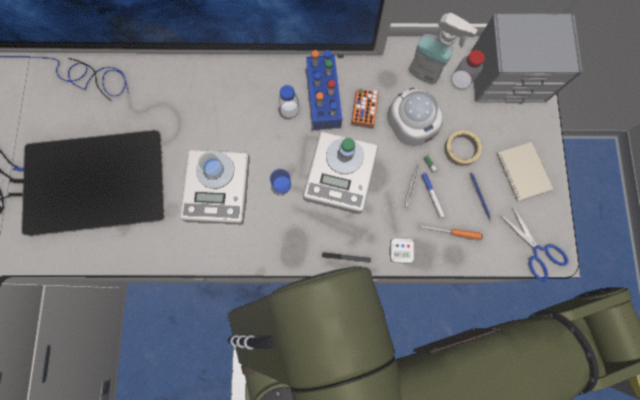

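View pics/side0.png

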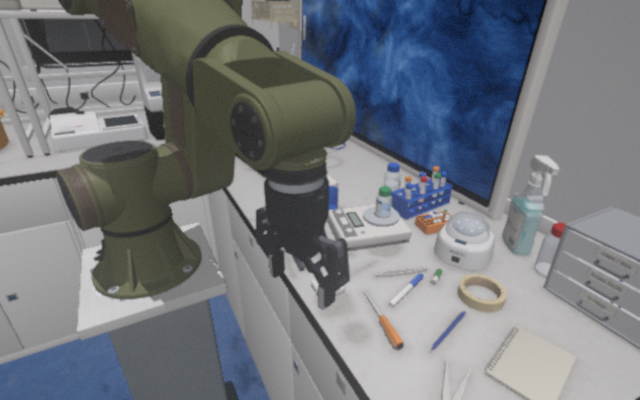

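The top view shows two balances:
- The left one, at about (214,186), carries the clear tinted beaker at (211,166).
- The right one, at (341,171), carries the green-capped bottle at (347,147).

The blue cup at (281,181) is the look-alike. The left balance is my choice. The arm hides it in the side view. Next is a close crop of its keys.

```bash
cat > h.py <<'E'
import numpy as np,cv2
from cell import bot,camera,calibration
def ray(n,u,v,z):
    c=calibration(n);d=np.array([(u-c["cx"])/c["fx"],(v-c["cy"])/c["fy"]]);p=d.copy()
    for _ in range(10):p=d/(1+c["k1"]*(p@p))
    R,t=c["R"],c["t"];o=-R.T@t;w=R.T@np.r_[p,1];return o+w*(z-o[2])/w[2]
def proj(n,X):
    c=calibration(n);q=c["R"]@np.asarray(X)+c["t"];p=q[:2]/q[2];p=p*(1+c["k1"]*(p@p));return p*c["fx"]+[c["cx"],c["cy"]]
E
python3 - <<'E'
from h import *
im=np.mean([camera("top") for _ in range(6)],0).astype(np.uint8)[:,:,::-1].copy()
cv2.imwrite("pics/top1_full.png",im)
cv2.imwrite("pics/crop1.png",cv2.resize(im[145:229,172:258],None,fx=7,fy=7,interpolation=cv2.INTER_CUBIC))
g=im.min(2);m=(g>185).astype(np.uint8);m[:, :172]=0;m[:,258:]=0;m[:140]=0;m[230:]=0
n,l,st,_=cv2.connectedComponentsWithStats(m);k=1+st[1:,4].argmax()
h=cv2.findContours((l==k).astype(np.uint8),0,1)[0][0]
r=cv2.minAreaRect(h);print(r,cv2.boxPoints(r).tolist())
for u,v in cv2.boxPoints(r):print(ray("top",u,v,.04).round(4))
E
```

```text
((213.63116455078125, 185.057373046875), (59.934661865234375, 69.7125244140625), 5.19442892074585) [[180.63116455078125, 217.057373046875], [186.942626953125, 147.63113403320312], [246.63116455078125, 153.057373046875], [240.3197021484375, 222.48361206054688]]
[0.4353 0.3081 0.04  ]
[0.6308 0.3049 0.04  ]
[0.6158 0.139  0.04  ]
[0.4212 0.1481 0.04  ]
```

View pics/crop1.png

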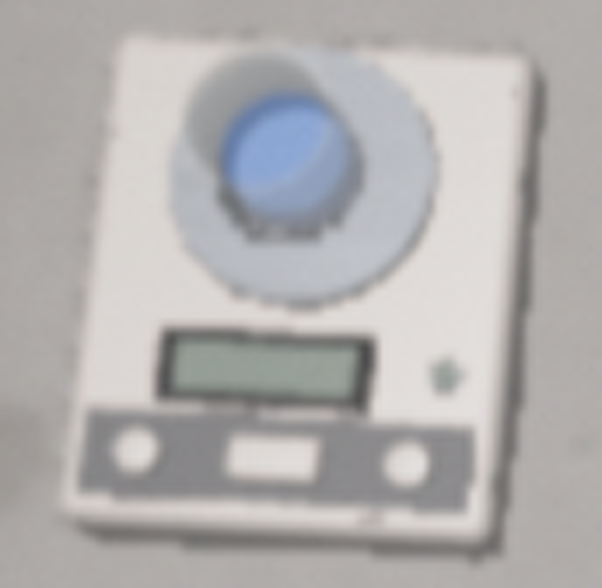

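The crop confirms the beaker balance, with clear glass and a blue-tinted lower part. In crop pixels the left key is at (136,452), the bar at (272,459) and the right key at (408,465). I'll refine these with a mask and convert them to world points.

```bash
python3 - <<'E'
from h import *
im=cv2.imread("pics/top1_full.png");c=cv2.resize(im[145:229,172:258],None,fx=7,fy=7,interpolation=cv2.INTER_CUBIC).min(2)
P=[]
for x,y in((136,452),(272,459),(408,465)):
    m=(c>172).astype(np.uint8);n,l,st,ce=cv2.connectedComponentsWithStats(m);k=l[y,x];
    u=172+(ce[k][0]+.5)/7-.5;v=145+(ce[k][1]+.5)/7-.5
    p=ray("top",u,v,.048);P.append(p);print(st[k],ce[k].round(1),u,v,p.round(4))
P=np.array(P);d=P[0]-P[2];print(np.linalg.norm(d),"yaw",np.degrees(np.arctan2(-d[0],d[1])))
s=bot.state();print(s["eef_pos"],s["tool_rot"],s["t"])
a=np.radians(s["tool_rot"][2])
# tool axes (pointing down): x=(ca,sa), y=(sa,-ca)
for p in P:
    e=p-s["eef_pos"];print("tool dx,dy",e[0]*np.cos(a)+e[1]*np.sin(a),e[0]*np.sin(a)-e[1]*np.cos(a))
E
```

```text
[ 115  429   42   42 1354] [135.4 449.4] 190.9098966026588 208.76598438489134 [0.4564 0.2798 0.048 ]
[ 227  436   91   44 3597] [272.4 457.1] 210.49136184916 209.87283053338098 [0.4536 0.2275 0.048 ]
[ 384  442   45   44 1525] [406.5 463.8] 229.6374707259953 210.8289461358314 [0.4512 0.1764 0.048 ]
0.10350504244335425 yaw -2.8812840500572543
[ 0.18537298 -0.51778742  0.24220929] [-1.79992343e+02 -9.52785348e-04  1.96994284e+01] 0.4
tool dx,dy 0.5240632084501132 -0.6595282779357603
tool dx,dy 0.5038006656255503 -0.6112563617642313
tool dx,dy 0.4843188744416185 -0.56395798063884
```

Key spacing measures 103.5 mm against the nominal 104, so the fix is good. I'll shut the jaw and approach high.

>>> {"api": "apply_moves", "payload": {"travel": [[0.024,-0.018,0],[0.024,-0.018,0],[0.024,-0.018,0],[0.024,-0.018,0],[0.024,-0.018,0],[0.024,-0.018,0],[0.024,-0.018,0],[0.024,-0.018,0],[0.024,-0.018,0],[0.024,-0.018,0],[0.024,-0.018,0],[0.024,-0.018,0],[0.0145,-0.0275,0],[0.0145,-0.0275,0],[0.0145,-0.0275,0],[0.0145,-0.0275,0],[0.0145,-0.0275,0],[0.0145,-0.0275,0],[0.0145,-0.0275,0],[0.0145,-0.0275,0]], "yaw": [0,0,0,0,0,0,0,0,0,0,0,0,0,0,0,0,0,0,0,0], "jaw": 0}}

```text
t: 2.07
eef_pos: [0.4187, 0.0304, 0.2425]
tool_rot: [180.0, -0.0, 19.7]
ft_force: [0.2, -1.0, 0.3]
finger_gap: -0.0001
gripper_force: 0.0
```

>>> {"api": "apply_moves", "payload": {"travel": [[0.0145,-0.0275,0],[0.0145,-0.0275,0],[0.0145,-0.0275,0],[0.0145,-0.0275,0],[0.0145,-0.0275,0],[0.0145,-0.0275,0],[0.0145,-0.0275,0],[0,0,0],[0,0,0],[0,0,0],[0,0,0],[0,0,0]], "yaw": [0,0,0,0,0,0,0,0,5.5,5.5,5.5,6]}}

```text
t: 3.07
eef_pos: [0.4494, 0.244, 0.2423]
tool_rot: [180.0, 0.0, -3.1]
ft_force: [0.5, -1.5, -0.2]
finger_gap: -0.0003
gripper_force: 0.0
```

>>> {"api": "apply_moves", "payload": {"travel": [[0.001,-0.009,0.01],[0.001,-0.009,0.02],[0.001,-0.009,0.02],[0.001,-0.009,0.02],[0,0,0.02],[0,0,0.02],[0,0,0.02],[0,0,0.02],[0,0,0.01],[0,0,0],[0,0,0],[0,0,0]], "yaw": [0,0,0,0,0,0,0,0,0,0,0,0]}}

```text
t: 4.07
eef_pos: [0.4557, 0.2804, 0.0833]
tool_rot: [-180.0, -0.1, -2.7]
ft_force: [0.1, 0.6, 1.0]
finger_gap: -0.0001
gripper_force: 0.0
```

```bash
python3 - <<'E'
from h import *
s=bot.state();print(s["t"],s["eef_pos"],s["tool_rot"],s["ft_force"])
t=camera("top")[:,:,::-1];q=camera("side")[:,:,::-1]
a=cv2.resize(t[130:240,150:270],(480,440),interpolation=2);b=cv2.resize(q[120:270,180:340],(320,300))
tip=s["eef_pos"]-[0,0,.011];print(proj("top",tip),proj("side",tip))
b=cv2.copyMakeBorder(b,0,140,0,0,0);cv2.imwrite("pics/c2.png",np.hstack([a,b]))
E
```

```text
4.0667 [0.45569151 0.28039935 0.08327142] [-1.79954555e+02 -7.51360078e-02 -2.74696609e+00] [0.11948105 0.59479301 1.00164578]
[187.96911972 207.23959341] [277.54833576 166.97368292]
```

View pics/c2.png

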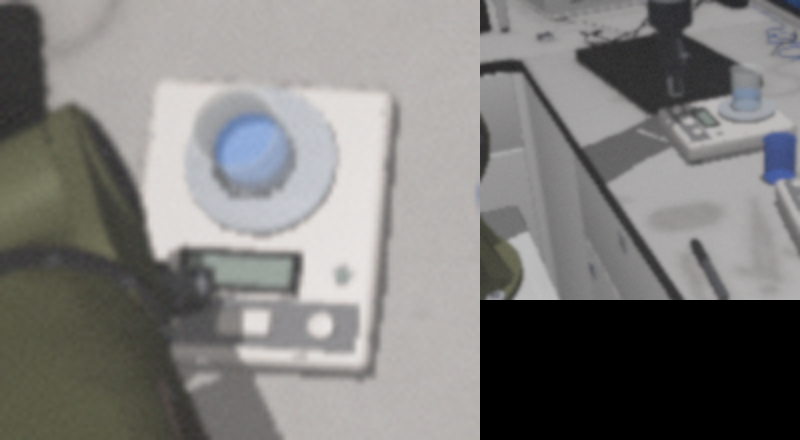

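The top view shows the gripper over the left end, with the beaker well clear. The side view now sees balance A at about (735,125) in the composite. I'll check the key fix in the enlarged side view with projected markers.

```bash
python3 - <<'E'
from h import *
q=camera("side")[:,:,::-1];x0,y0=260,130;a=cv2.resize(q[y0:y0+75,x0:x0+85],None,fx=7,fy=7,interpolation=2)
s=bot.state()
for X,c in(((.4564,.2798,.048),(0,0,255)),((.4536,.2275,.048),(0,255,0)),((.4512,.1764,.048),(255,0,0)),(s["eef_pos"]-[0,0,.011],(0,255,255))):
    p=(proj("side",X)-[x0,y0]+.5)*7;cv2.drawMarker(a,tuple(int(v) for v in p),c,0,12,1)
cv2.imwrite("pics/c3.png",a)
E
```

```text
(no output)
```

View pics/c3.png

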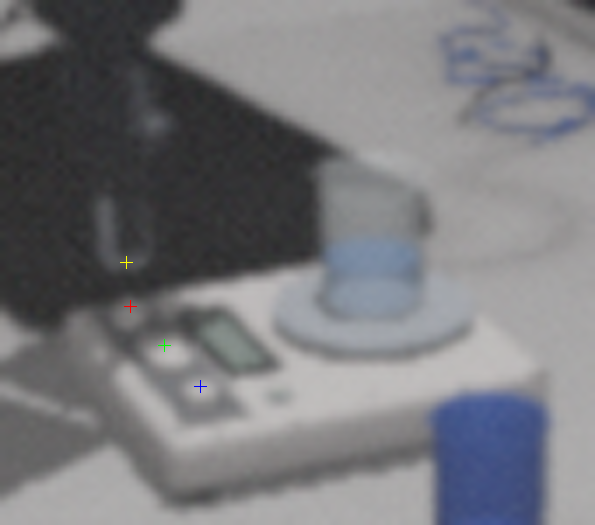

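The markers sit on the keys and the fingertip is directly above the left key at (126,262). I'll lower it close, then press in small steps while watching the force.

>>> {"api": "apply_moves", "payload": {"travel": [[0,0,0.008],[0,0,0.008],[0,0,0.005],[0,0,0.001],[0,0,0],[0,0,0],[0,0,0]], "yaw": [0,0,0,0,0,0,0]}}

```text
t: 4.8
eef_pos: [0.4553, 0.2801, 0.0605]
tool_rot: [-180.0, -0.0, -2.8]
ft_force: [0.1, 0.3, 1.0]
finger_gap: 0.0
gripper_force: 0.0
```

>>> {"api": "apply_moves", "payload": {"travel": [[0,0,0.001],[0,0,0.001],[0,0,0.001],[0,0,0],[0,0,0],[0,0,0]], "yaw": [0,0,0,0,0,0]}}

```text
t: 5.3
eef_pos: [0.4553, 0.2801, 0.0574]
tool_rot: [-180.0, -0.0, -2.8]
ft_force: [0.7, 0.5, 2.1]
finger_gap: 0.0003
gripper_force: 0.9
```

>>> {"api": "apply_moves", "payload": {"travel": [[0,0,0.001],[0,0,0.001],[0,0,0.0007],[0,0,0],[0,0,0],[0,0,0]], "yaw": [0,0,0,0,0,0]}}

```text
t: 5.8
eef_pos: [0.4553, 0.2801, 0.0547]
tool_rot: [-180.0, -0.0, -2.8]
ft_force: [2.1, 1.7, 3.9]
finger_gap: -0.0
gripper_force: 1.7
```

>>> {"api": "apply_moves", "payload": {"travel": [[0,0,0.0005],[0,0,0],[0,0,0]], "yaw": [0,0,0]}}

```text
t: 6.05
eef_pos: [0.4553, 0.2801, 0.0542]
tool_rot: [-180.0, -0.0, -2.8]
ft_force: [2.5, 1.2, 4.3]
finger_gap: -0.0004
gripper_force: 1.9
```

>>> {"api": "apply_moves", "payload": {"travel": [[0,0,0.0005],[0,0,0],[0,0,0]], "yaw": [0,0,0]}}

```text
t: 6.3
eef_pos: [0.4554, 0.2802, 0.054]
tool_rot: [-180.0, -0.0, -2.8]
ft_force: [0.1, 0.3, 7.1]
finger_gap: -0.0003
gripper_force: 4.0
```

>>> {"api": "apply_moves", "payload": {"travel": [[0,0,0.0005],[0,0,0],[0,0,0]], "yaw": [0,0,0]}}

```text
t: 6.55
eef_pos: [0.4554, 0.2802, 0.0538]
tool_rot: [-180.0, -0.0, -2.8]
ft_force: [-1.2, -1.3, 12.9]
finger_gap: -0.0001
gripper_force: 6.5
```

Hard stop reached: the force jumped to 12.9 N and the TCP stalled at 0.054. Next: raise, shift 52.5 mm to the bar and lower again.

>>> {"api": "apply_moves", "payload": {"travel": [[0,0,-0.004],[0,0,-0.01],[0,0,-0.011],[0,0,0],[0,0,0],[0,0.0175,0],[0,0.0175,0],[0.001,0.0175,0],[0,0,0],[0,0,0.01],[0,0,0.006],[0,0,0],[0,0,0],[0,0,0]], "yaw": [0,0,0,0,0,0,0,0,0,0,0,0,0,0]}}

```text
t: 7.72
eef_pos: [0.4536, 0.228, 0.0619]
tool_rot: [180.0, 0.0, -2.8]
ft_force: [0.7, 0.4, -0.1]
finger_gap: 0.0004
gripper_force: 0.0
```

>>> {"api": "apply_moves", "payload": {"travel": [[0,0,0.001],[0,0,0.001],[0,0,0.001],[0,0,0],[0,0,0],[0,0,0]], "yaw": [0,0,0,0,0,0]}}

```text
t: 8.22
eef_pos: [0.4537, 0.2276, 0.0592]
tool_rot: [-180.0, -0.0, -2.8]
ft_force: [0.1, -0.3, 0.4]
finger_gap: -0.0001
gripper_force: 0.0
```

>>> {"api": "apply_moves", "payload": {"travel": [[0,0,0.001],[0,0,0.001],[0,0,0.001],[0,0,0.001],[0,0,0.0007],[0,0,0],[0,0,0],[0,0,0]], "yaw": [0,0,0,0,0,0,0,0]}}

```text
t: 8.88
eef_pos: [0.4537, 0.2276, 0.0545]
tool_rot: [-180.0, -0.0, -2.8]
ft_force: [-0.1, -0.2, 3.5]
finger_gap: 0.0001
gripper_force: 1.8
```

>>> {"api": "apply_moves", "payload": {"travel": [[0,0,0.0005],[0,0,0],[0,0,0]], "yaw": [0,0,0]}}

```text
t: 9.13
eef_pos: [0.4537, 0.2276, 0.054]
tool_rot: [-180.0, -0.0, -2.8]
ft_force: [-1.4, -1.1, 5.5]
finger_gap: 0.0002
gripper_force: 2.6
```

>>> {"api": "apply_moves", "payload": {"travel": [[0,0,0.0004],[0,0,0],[0,0,0]], "yaw": [0,0,0]}}

```text
t: 9.38
eef_pos: [0.4537, 0.2276, 0.0539]
tool_rot: [-180.0, -0.0, -2.8]
ft_force: [-2.1, -1.5, 9.2]
finger_gap: 0.0003
gripper_force: 4.8
```

>>> {"api": "apply_moves", "payload": {"travel": [[0,0,-0.004],[0,0,-0.01],[0,0,-0.02],[0,0,-0.03],[0,0,-0.03],[0,0,-0.03],[0,0,-0.03],[0,0,0],[0,0,0],[0,0,0],[0,0,0]], "yaw": [0,0,0,0,0,0,0,0,0,0,0]}}

```text
t: 10.3
eef_pos: [0.4531, 0.2274, 0.2064]
tool_rot: [179.9, 0.1, -2.8]
ft_force: [1.0, 0.3, 0.4]
finger_gap: -0.0
gripper_force: 0.0
```

```bash
python3 - <<'E'
from h import *
q=camera("side")[:,:,::-1];t=camera("top")[:,:,::-1]
a=cv2.resize(q[120:220,240:380],None,fx=4,fy=4,interpolation=2);b=cv2.resize(t[130:230,160:220],None,fx=4,fy=4,interpolation=2)
cv2.imwrite("pics/c4.png",np.hstack([a,b]))
E
```

```text
(no output)
```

View pics/c4.png

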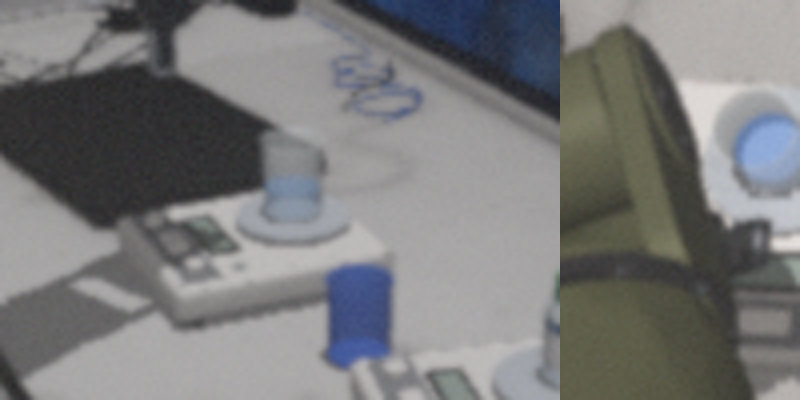

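The balance at about (250,255) and the beaker at (292,175) have not moved. The gripper is clear above, at (165,70).

```bash
python3 -c "
from cell import bot
print(bot.finish_job())"
```

```text
the job is handed in; nothing more can be done
None
```

I pressed the left round key and then the bar key of the beaker balance fully down, let each come up and withdrew; the job is handed in, and the last pictures showed the balance and beaker unmoved (no verdict was returned).

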